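Reset the length stop of a strap-cutting board

ROBOT

A 6-joint arm with a two-finger parallel gripper is mounted at the origin on the work surface. World frame = base frame: x ahead of the robot, y to its left, z up, the work surface at z = 0. Lengths are in m, angles in rad, forces in N, time in s.
With the tool pointing down it reaches from about 0.375 to 0.9 m from the base axis. Payload 3.1 kg.
Tool frame: the origin (TCP) lies midway between the tips of the shut fingers; the grasp point (between the pads) lies 19 mm behind it (manip.pinch_z is the distance from the TCP to the grasp point, in m); z points along the fingers, y is the line along which they close (so a half turn about z gives the same grasp; the last joint's range is limited). The gripper opens to 85 mm and grips with 20 to 120 N. Pads are 22 mm wide; open, the fingers measure 114 mm over their backs; the gripper's body (76 mm by 85 mm) begins 54 mm behind the grasp point. The pads swing forward as they close: fully open they stand 13 mm farther back than shut.
Start: joints at [0.996, 0.527, 1.433, -0, 1.181, -0.178], TCP at [0.242, 0.576, 0.231] pointing down, gripper open.
Joint ranges: [-3.08, 3.08], [-0.75, 2.2], [0.22, 2.44], [-1.43, 4.57], [0, 2.65], [-2.85, 2.85]. Speed limits (rad/s): [2.79, 2.79, 3.14, 3.14, 3.14, 3.14].

INTERFACE

Orientations are given as a unit quaternion [x, y, z, w].
In Python, from station import manip, viewer, ticket gives the robot as it stands.
- The arm moves only by the shell command python3 -m creep 'ROWS' [FORCE]. ROWS is JSON, a list of rows, each an object with "slide": the shift along the tool's x, y, z in cm, a list of three; "angular": the turn, a rotation vector about the tool's x, y, z in rad, a list of three; "claw": the opening, from -1 (shut) to 1 (fully open). A call has 1 to 10 rows; each row shifts and turns the commanded pose from where the row before left it, along the tool's axes as they then stand; what a row does not reach is not made up. A row lasts 1/12 s, in which the tool goes at most 41.7 mm and 7.16 degrees, less where a joint would pass 70% of its speed; a pose out of reach is approached as far as the arm can. A call with a gripper value outside its range is refused whole. The fingers move at their own pace and stop on an object; FORCE is the grip in N (left out, the last holds). Time passes only in rows, so rows that do not move let the fingers close. It gives the time, the measured TCP pose, the force, the opening and the grip force at its end, in the units of the state.
- manip.sense(): the state, without advancing time (a new reading comes with each control period).
- viewer.snapshot(name): name is "side" or "top" or "wrist"; returns the picture (420x560x3 uint8, blue, green, red); there is no depth.
- viewer.calibration(name): a dict with "fov_y" (degrees; the focal length in pixels is half the picture's height over the tangent of half this angle, whatever the lens; pixels are square), "cx", "cy" (the principal point, pixels), "T" (4x4, takes a point from camera to world coordinates); the wrist camera has in their place "tool_from_camera" (4x4, takes a point from camera to tool coordinates, whose origin is the TCP and whose axes are the flange's). Camera axes: x right, y up, looking along -z (the intrinsics and any distortion apply to the point x, -y, -z); pixel columns grow to the right and rows downward; lengths in m; the calibration is good to about 2 mm. A picture is of the moment at which its call begins: read the wrist's pose just before it. calibration takes no time and is no camera call.
- ticket.sign_off(): hands the job in; it is judged then, once.
The state is a dict: "t": time; "q": joint angles; "qd": joint speeds; "tau": joint torques, N m; "tcp_pos": TCP position; "tool_rot": TCP orientation; "force": force on the tool from outside, world axes, zero at the start; "ft_torque": the same for the moment, N m; "finger_gap": opening from 0.0 (shut) to 1.0 (fully open); "gripper_force": force on a finger pad.
Only numpy, scipy, OpenCV 4.12 (cv2) and the standard library are available. Lean on these libraries where they do the work, as an engineer would, in place of code of your own. Each camera call takes 0.05 s, during which the arm holds its last target. There are 200 camera calls.

TASK

Set the strap-cutting board for the next length: throw the clamp lever on the sliding stop fully over to its open side, push the stop along its rail until its pointer lines up with the tip of the pointed index tab (not the square one), then throw the lever fully back so that the stop is locked there. Leave the thread spool, the tin and the hammer where they are.

Things in the scene. Friction and masses are not known exactly. Their poses are not given: they have to be found in the camera images.
- board: Wooden strap-cutting board, fixed, 260 (x) x 500 (y) x 20 mm; origin at the centre of its underside. A steel rail, 30 mm wide, top at z = 42.6 mm, runs along its y at board x = -30 mm; rail end blocks (z up to 48 mm) at board y = +-220 to 250 mm. A small cutter head (45 x 36 mm, top z = 66 mm) stands at board x = -100, y = -225 mm
- stop (a joint): Position of the sliding stop along the rail, m, growing to the board's +y, -0.13 to 0.13, 0 at the middle of the board. Slides with about 4 N when unclamped. A low steel stop plate (top at z = 53 mm, 10 mm thick in y, 50 mm to -y of the stop's centre) reaches out 104 mm to the -x side
- stop_centre (a point): Centre of the top of the grey sliding stop, z = 80 mm; axes as the board's. The stop straddles the rail, 90 mm (x) by 110 mm (y), with flat upright end faces 55 mm from the centre; at each end a block 27 mm thick (y) spans all 90 mm of x, z = 46 to 80 mm. The clamp lever stands between the blocks
- stop_pointer (a point): Tip of the pointer that juts from the stop's +x side, 75 mm from the stop's centre line, 30 mm above the bench
- clamp (a joint): Clamp lever angle, rad: 0 = locked, leaning 0.6 rad from upright to the board's -x (towards the robot); 1.2 = fully open, leaning 0.6 rad to +x. Pivots about an axis along the board's y on the stop's centre line, 55 mm above the bench; stays where it is left. Below about 0.4 rad the cam grips the rail. Throwing it takes up to about 10 N at the ball
- lever_ball (a point): Centre of the black ball (24 mm diameter) at the end of the clamp lever, 85 mm from the pivot; the lever shaft is a 14 mm round steel bar. The ball is 125 mm above the bench with the lever at either end and 140 mm when upright
- pointed_tab: Steel index tab 74 x 36 x 12 mm, with a brass screw head and one end tapering over 36 mm to a point, fixed flat on the board on the +x side of the rail; origin at its tip's underside (board x = 53 mm), 20 mm above the bench; it extends from the tip to the board's +x, axes as the board's. The screw head reaches 22 mm above the origin
- square_tab: Steel index tab just like the pointed one, but with a square end; not the one to use. Origin at the middle of its square end, underside, axes as the board's
- spool: Standing spool of thread, 68 mm diameter, 96 mm tall; origin at the centre of its foot. Bystander
- tin: Standing closed round tin, 80 mm diameter, 60 mm tall; origin at the centre of its foot. Bystander
- hammer: Small hammer, 200 mm long, lying on the bench beyond the board; origin at its underside near the middle of its length. Bystander

How it is judged:
By the outcome, as a careful person would: the job done as asked, in the order asked, and still so for the second after the job is handed in, with the robot touching nothing.
It also fails if it takes over 56 s, if anything falls off the work surface, if the arm or the gripper's body presses on something with over 40 N, if the wrist force passes 120 N, or if a joint passes its speed limit or range.

## Working session

There is one attempt and no reset: what is moved stays moved. The work goes in short steps, Python scripts to look and compute and a shell command to move; the robot and the scene stay as the last step left them, time stands still between calls to the robot, and variables do not carry over. Pictures are saved under pics/ and viewed, at most 10 in all, crops included, and the job is handed in when it is done.

```bash
mkdir -p pics; ls
python3 - <<'E'
from station import manip, viewer
import cv2, numpy as np
s=manip.sense(); print(s['t'],s['tcp_pos'],s['tool_rot'],manip.pinch_z)
for n in('side','top'):
    cv2.imwrite(f'pics/{n}0.png',viewer.snapshot(n)); c=viewer.calibration(n); print(n,c)
print(viewer.calibration('wrist'))
E
```

```text
pics
0.0 [0.24110903 0.57583101 0.23033083] [ 1.97094257e-01  9.80383932e-01 -1.01751669e-03 -4.06398632e-04] 0.0187
side {'fov_y': 51.99946271231753, 'cx': 277.5980797872248, 'cy': 209.78414049247192, 'T': array([[ 0.96457306,  0.18431615, -0.1887495 ,  0.42295481],
       [-0.26369716,  0.69506123, -0.66884504, -0.77724166],
       [ 0.00791352,  0.69492262,  0.71904098,  0.94105869],
       [ 0.        ,  0.        ,  0.        ,  1.        ]])}
top {'fov_y': 43.59827786775951, 'cx': 275.5361198989646, 'cy': 210.44864758184096, 'T': array([[ 0.02062505,  0.99528285, -0.09479793,  0.53077522],
       [-0.99958155,  0.02245135,  0.01823907,  0.01972923],
       [ 0.02028138,  0.09438208,  0.99532944,  1.28792808],
       [ 0.        ,  0.        ,  0.        ,  1.        ]])}
{'fov_y': 71.30555860676775, 'cx': 274.5493650330351, 'cy': 209.00857613865176, 'tool_from_camera': array([[-1.42176695e-03,  9.62846254e-01,  2.70046421e-01,
         6.84521271e-02],
       [ 9.99998837e-01,  1.21989827e-03,  9.15364159e-04,
         2.80461737e-04],
       [ 5.51925789e-04,  2.70047409e-01, -9.62846869e-01,
        -1.42202015e-01],
       [ 0.00000000e+00,  0.00000000e+00,  0.00000000e+00,
         1.00000000e+00]])}
```

View pics/top0.png

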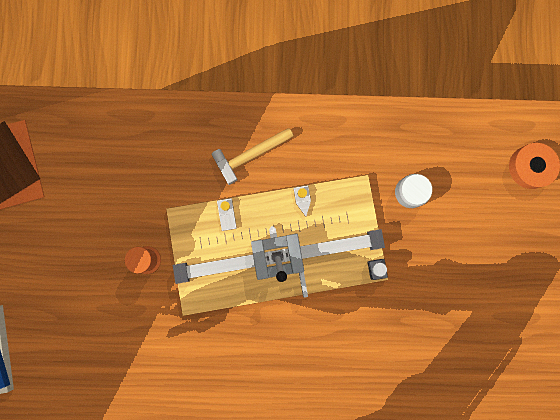

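View pics/side0.png

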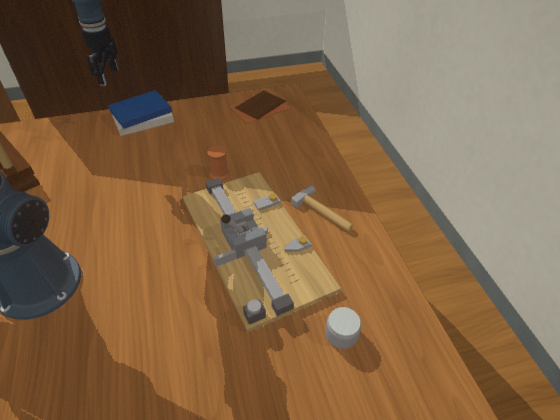

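Top view: board corners are near (167,208), (376,175), (387,282) and (183,315). The pointed tab is near (303,212) on the -y side, the square tab near (227,225), and the stop near (278,256) with its ball at (281,276). I'll enlarge it for finer pixels.

```bash
cat > h.py <<'E'
import cv2, numpy as np
from station import manip, viewer
from scipy.spatial.transform import Rotation as R
def ray(n,uv,T=None):
    c=viewer.calibration(n); f=210/np.tan(np.radians(c['fov_y']/2))
    if T is None:T=c['T']
    d=np.array([(uv[0]-c['cx'])/f,-(uv[1]-c['cy'])/f,-1.])
    return T[:3,3],T[:3,:3]@d
def onz(n,uv,z,T=None):
    o,d=ray(n,uv,T); return o+d*(z-o[2])/d[2]
def wristT():
    s=manip.sense(); M=np.eye(4); M[:3,:3]=R.from_quat(s['tool_rot']).as_matrix(); M[:3,3]=s['tcp_pos']
    return M@viewer.calibration('wrist')['tool_from_camera']
def proj(n,p,T=None):
    c=viewer.calibration(n); f=210/np.tan(np.radians(c['fov_y']/2))
    if T is None:T=c['T']
    q=T[:3,:3].T@(np.array(p)-T[:3,3]); return np.array([c['cx']-f*q[0]/q[2],c['cy']+f*q[1]/q[2]])
E
python3 - <<'E'
from h import *
im=cv2.imread('pics/top0.png')
a=cv2.resize(im[165:325,155:400],None,fx=3.25,fy=3.25,interpolation=cv2.INTER_CUBIC); cv2.imwrite('pics/top0c.png',a); print(a.shape)
hsv=cv2.cvtColor(im,cv2.COLOR_BGR2HSV)
for uv in [(167,208),(376,175),(387,282),(183,315)]: print(uv,onz('top',uv,.02))
print('tip',onz('top',(304,214),.032),'ball',onz('top',(281,276),.125))
E
```

```text
(520, 796, 3)
(167, 208) [0.65156252 0.25894173 0.02      ]
(376, 175) [ 0.74436169 -0.24797069  0.02      ]
(387, 282) [ 0.48473378 -0.27518288  0.02      ]
(183, 315) [0.39744089 0.21091641 0.02      ]
tip [ 0.64336195 -0.07189487  0.032     ] ball [ 0.49699977 -0.01658708  0.125     ]
```

View pics/top0c.png

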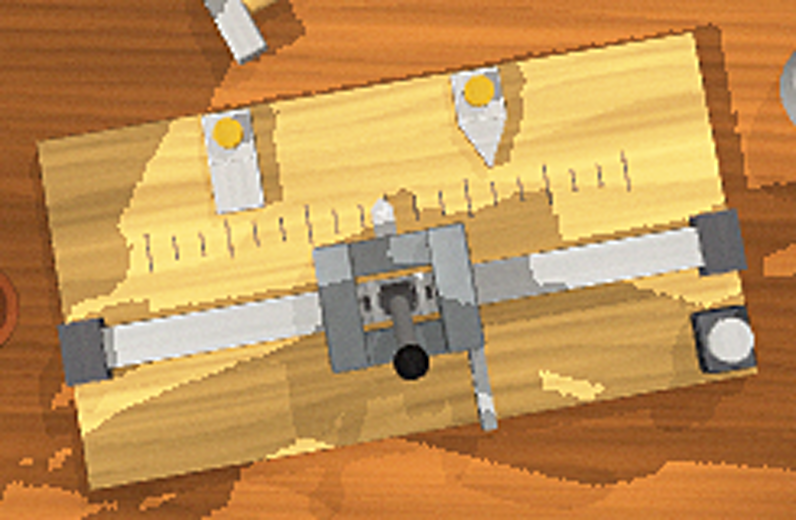

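Run:
```python
from h import *
P=lambda x,y:(154.65+x/3.25,164.65+y/3.25)
c=[onz('top',P(*p),.02)[:2] for p in[(38,142),(693,33),(756,370),(92,488)]]
# board coords (+x,+y),(+x,-y),(-x,-y),(-x,+y)
b=np.array([[.13,.25],[.13,-.25],[-.13,-.25],[-.13,.25]]); c=np.array(c)
cm=c.mean(0); H=b.T@(c-cm); yaw=np.arctan2((H[0,1]-H[1,0]),(H[0,0]+H[1,1])); 
B=np.array([[np.cos(yaw),-np.sin(yaw)],[np.sin(yaw),np.cos(yaw)]])
print('yaw',yaw,np.degrees(yaw),'centre',cm,'resid mm',((c-cm-b@B.T)*1e3).round(1))
f=lambda w:((w[:2]-cm)@B*1e3).round(1)
for n,p,z in[('ptr',(382,201),.030),('tip',(491,165),.032),('tip low',(491,165),.02),('sq',(240,212),.032),('ball',(411,361),.125),('stop corners',(313,248),.08),('',(465,223),.08),('',(484,347),.08),('',(333,373),.08),('cutter',(731,340),.066)]:
    w=onz('top',P(*p),z); print(n,w.round(4),'board',f(w))
np.savez('b.npz',cm=cm,B=B,yaw=yaw)
```

```text
yaw 0.1911599742539351 10.952659736579959 centre [ 0.57151862 -0.00807254] resid mm [[-1.  -1.6]
 [-2.3  0.8]
 [ 1.7  2.4]
 [ 1.5 -1.6]]
ptr [0.6117 0.0039 0.03  ] board [41.8  4.1]
tip [ 0.64   -0.0761  0.032 ] board [ 54.3 -79.8]
tip low [ 0.6411 -0.077   0.02  ] board [ 55.2 -80.9]
sq [0.6012 0.1082 0.032 ] board [ 51.2 108.5]
ball [ 0.4976 -0.0168  0.125 ] board [-74.2   5.5]
stop corners [0.5742 0.0526 0.08  ] board [14.1 59. ]
 [ 0.5942 -0.0546  0.08  ] board [ 13.4 -50. ]
 [ 0.5071 -0.0695  0.08  ] board [-74.9 -48. ]
 [0.4869 0.0364 0.08  ] board [-74.7  59.7]
cutter [ 0.5154 -0.2471  0.066 ] board [-100.5 -224.1]
```

```bash
python3 -m creep '[{"slide":[0,0,0],"angular":[0,0,-0.1175],"claw":-1},{"slide":[0,0,0],"angular":[0,0,-0.1175],"claw":-1},{"slide":[0,0,0],"angular":[0,0,-0.1175],"claw":-1},{"slide":[0,0,0],"angular":[0,0,-0.1175],"claw":-1},{"slide":[0,0,0],"angular":[0,0,-0.1175],"claw":-1},{"slide":[-0.5,-3.2,0],"angular":[0,0,0],"claw":-1},{"slide":[-0.5,-3.2,0],"angular":[0,0,0],"claw":-1},{"slide":[-0.5,-3.2,0],"angular":[0,0,0],"claw":-1},{"slide":[-0.5,-3.2,0],"angular":[0,0,0],"claw":-1},{"slide":[-0.5,-3.2,0],"angular":[0,0,0],"claw":-1}]' 40
python3 -m creep '[{"slide":[-0.5,-3.2,0],"angular":[0,0,0],"claw":-1},{"slide":[-0.5,-3.2,0],"angular":[0,0,0],"claw":-1},{"slide":[-0.5,-3.2,0],"angular":[0,0,0],"claw":-1},{"slide":[-0.5,-3.2,0],"angular":[0,0,0],"claw":-1},{"slide":[-0.5,-3.2,0],"angular":[0,0,0],"claw":-1},{"slide":[-0.5,-3.2,0],"angular":[0,0,0],"claw":-1},{"slide":[-0.5,-3.2,0],"angular":[0,0,0],"claw":-1},{"slide":[-0.5,-3.2,0],"angular":[0,0,0],"claw":-1},{"slide":[0,0,0],"angular":[0,0,0],"claw":-1}]'
cat >> h.py <<'E'
def st():
    s=manip.sense(); z=np.load('b.npz'); B=z['B']; p=s['tcp_pos']; r=R.from_quat(s['tool_rot']).as_matrix()
    b=(p[:2]-z['cm'])@B*1e3
    print('t',round(s['t'],2),'board mm',b.round(1),'z',round(p[2]*1e3,1),'F board',(s['force'][:2]@B).round(1),round(s['force'][2],1),'yaw err',round(np.degrees(np.arctan2(r[1,0],r[0,0])-float(z['yaw']))%360-180,2),'tilt',r[:2,2].round(3),'gap',round(s['finger_gap'],2))
E
python3 -c "from h import *;st()"
```

```text
t: 0.93
tcp_pos: [0.2962, 0.4225, 0.2309]
tool_rot: [-0.096, 0.995, -0.0, -0.0]
force: [0.0, -0.8, 0.2]
finger_gap: 0.003
gripper_force: 0.0
t: 1.68
tcp_pos: [0.3863, 0.1762, 0.2313]
tool_rot: [-0.092, 0.996, -0.001, 0.001]
force: [0.7, -0.5, -0.4]
finger_gap: 0.002
gripper_force: 0.0
t 1.68 board mm [-146.9  216.2] z 231.3 F board [ 0.6 -0.6] -0.4 yaw err -0.34 tilt [ 0.001 -0.002] gap 0.0
```

```bash
python3 -m creep '[{"slide":[-0.4,-3.0,0],"angular":[0,0,0],"claw":-1},{"slide":[-0.4,-3.0,0],"angular":[0,0,0],"claw":-1},{"slide":[-0.4,-3.0,0],"angular":[0,0,0],"claw":-1},{"slide":[-0.5,-3.0,0],"angular":[0,0,0],"claw":-1},{"slide":[-0.5,-3.0,0],"angular":[0,0,0],"claw":-1},{"slide":[-0.5,-3.0,0],"angular":[0,0,0],"claw":-1},{"slide":[-0.5,-3.1,0],"angular":[0,0,0],"claw":-1},{"slide":[0,0,0],"angular":[0,0,0],"claw":-1},{"slide":[0,0,0],"angular":[0,0,0],"claw":-1}]' | head -1
python3 - <<'E'
from h import *
st(); T=wristT(); im=viewer.snapshot('wrist'); cv2.imwrite('pics/w1.png',im); np.save('w1.npy',T)
E
```

```text
t: 2.43
t 2.43 board mm [-116.     8.6] z 231.0 F board [-0.7  0.9] -0.5 yaw err -0.2 tilt [-0.  0.] gap 0.0
```

View pics/w1.png

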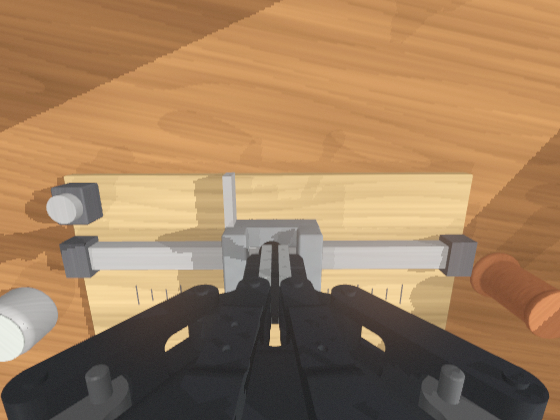

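The wrist view shows the shut fingers (col about 275) lined up with the stop centre (col about 272). The ball's dark spot is near (272,246). Next I descend and push the lever.

```bash
python3 -m creep '[{"slide":[0,-0.3,2.8],"angular":[0,0,0],"claw":-1},{"slide":[0,0,2.8],"angular":[0,0,0],"claw":-1},{"slide":[0,0,2.8],"angular":[0,0,0],"claw":-1},{"slide":[0,0,2.8],"angular":[0,0,0],"claw":-1},{"slide":[-1,0,0],"angular":[0,0,0],"claw":-1},{"slide":[-1,0,0],"angular":[0,0,0],"claw":-1},{"slide":[-1,0,0],"angular":[0,0,0],"claw":-1},{"slide":[-1,0,0],"angular":[0,0,0],"claw":-1}]' | head -1; python3 -c "from h import *;st()"
python3 -m creep '[{"slide":[-1,0,0],"angular":[0,0,0],"claw":-1},{"slide":[-1,0,0],"angular":[0,0,0],"claw":-1},{"slide":[-1,0,0],"angular":[0,0,0],"claw":-1},{"slide":[-1,0,0],"angular":[0,0,0],"claw":-1},{"slide":[-1,0,0],"angular":[0,0,0],"claw":-1}]' | head -1; python3 -c "from h import *;st()"
```

```text
t: 3.15
t 3.15 board mm [-74.7   6.9] z 121.0 F board [-2.3  0.1] 1.3 yaw err 0.05 tilt [ 0.001 -0.001] gap -0.0
t: 3.57
t 3.57 board mm [-25.    6.4] z 119.5 F board [-2.  -0.7] -0.9 yaw err -0.03 tilt [ 0.001 -0.   ] gap -0.0
```

```bash
python3 -m creep '[{"slide":[-0.7,0,0],"angular":[0,0,0],"claw":-1},{"slide":[-0.5,0,0],"angular":[0,0,0],"claw":-1},{"slide":[0,0,0],"angular":[0,0,0],"claw":-1}]' | head -1; python3 -c "from h import *;st()"
python3 -m creep '[{"slide":[-0.3,0,0],"angular":[0,0,0],"claw":-1},{"slide":[0,0,0],"angular":[0,0,0],"claw":-1}]' | head -1
python3 - <<'E'
from h import *
st(); cv2.imwrite('pics/t2.png',cv2.resize(viewer.snapshot('top')[165:325,155:400],None,fx=3.25,fy=3.25,interpolation=cv2.INTER_CUBIC))
E
```

```text
t: 3.82
t 3.82 board mm [-12.8   6.3] z 119.2 F board [-0.6 -0.6] -0.2 yaw err -0.02 tilt [ 0.002 -0.   ] gap 0.0
t: 3.98
t 3.98 board mm [-11.    6.5] z 119.2 F board [-0.4  0.1] -0.4 yaw err -0.04 tilt [0. 0.] gap -0.0
```

View pics/t2.png

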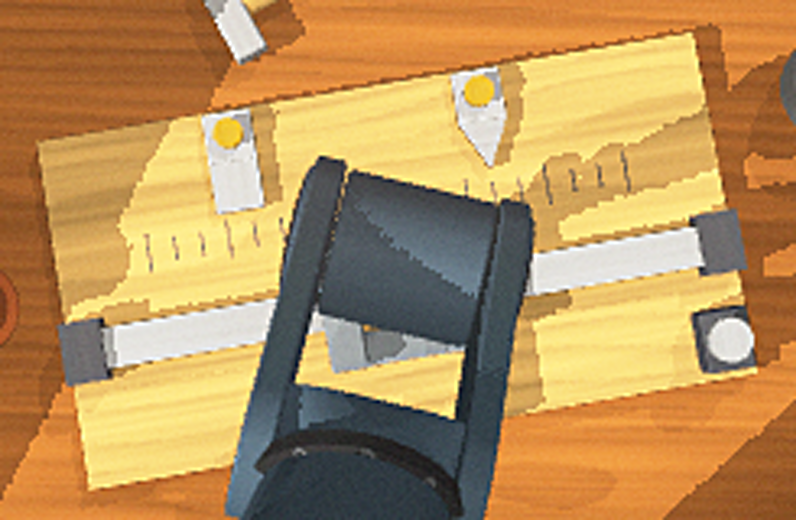

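The arm hides the lever in this view, so I push on until the force rises at the end stop.

```bash
for i in 1 2; do :; done; python3 -m creep '[{"slide":[-0.3,0,0],"angular":[0,0,0],"claw":-1},{"slide":[0,0,0],"angular":[0,0,0],"claw":-1}]' | head -1; python3 -c "from h import *;st()"
python3 -m creep '[{"slide":[-0.2,0,0],"angular":[0,0,0],"claw":-1},{"slide":[0,0,0],"angular":[0,0,0],"claw":-1}]' | head -1; python3 -c "from h import *;st()"
```

```text
t: 4.2
t 4.2 board mm [-8.4  6.5] z 119.2 F board [-0.6 -0.8] -1.4 yaw err -0.04 tilt [-0.001  0.   ] gap -0.0
t: 4.37
t 4.37 board mm [-6.4  6.6] z 119.2 F board [-0.9  0.5] -0.9 yaw err -0.03 tilt [-0.001  0.   ] gap 0.0
```

```bash
python3 -m creep '[{"slide":[-0.3,0,0],"angular":[0,0,0],"claw":-1},{"slide":[0,0,0],"angular":[0,0,0],"claw":-1}]' | head -1; python3 -c "from h import *;st()"
python3 - <<'E'
from h import *
cv2.imwrite('pics/s3.png',cv2.resize(viewer.snapshot('side')[160:330,160:360],None,fx=3.5,fy=3.5,interpolation=cv2.INTER_CUBIC))
print(proj('side',[.589,.001,.125]))
E
```

```text
t: 4.53
t 4.53 board mm [-3.4  6.6] z 119.1 F board [-2.2  0.3] -0.6 yaw err -0.02 tilt [-0.001  0.   ] gap -0.0
[258.11798443 208.10792435]
```

View pics/s3.png

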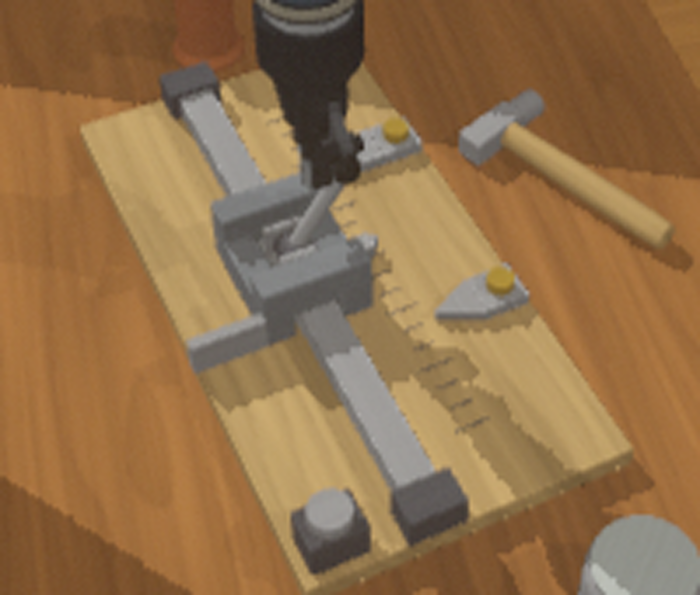

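The side view shows the lever leaning to +x, with the ball at (259,207). Fully open is predicted at (258,208). One firm nudge will confirm the end stop.

```bash
python3 -m creep '[{"slide":[-0.2,0,0],"angular":[0,0,0],"claw":-1},{"slide":[0,0,0],"angular":[0,0,0],"claw":-1}]' | head -1; python3 -c "from h import *;st()"
python3 -m creep '[{"slide":[-0.2,0,0],"angular":[0,0,0],"claw":-1},{"slide":[0,0,0],"angular":[0,0,0],"claw":-1}]' | head -1; python3 -c "from h import *;st()"
```

```text
t: 4.75
t 4.75 board mm [-3.   6.7] z 119.0 F board [-5.1  0.3] 1.4 yaw err 0.01 tilt [-0.005 -0.   ] gap 0.0
t: 4.92
t 4.92 board mm [-2.9  6.8] z 119.0 F board [-8.5 -1.7] 3.4 yaw err 0.04 tilt [-0.009 -0.001] gap 0.0
```

The end stop is reached: position stalls and force builds. I back off, lift, and go to the stop's +y end face.

```bash
python3 -m creep '[{"slide":[1.5,0,0],"angular":[0,0,0],"claw":-1},{"slide":[1.6,0,-2],"angular":[0,0,0],"claw":-1},{"slide":[0,1.5,-2.5],"angular":[0,0,0],"claw":-1},{"slide":[0,2.8,0],"angular":[0,0,0],"claw":-1},{"slide":[0,2.8,0],"angular":[0,0,0],"claw":-1},{"slide":[0,2,0],"angular":[0,0,0],"claw":-1},{"slide":[0,0,0],"angular":[0,0,0],"claw":-1},{"slide":[0,0,0],"angular":[0,0,0],"claw":-1}]' | head -1; python3 -c "from h import *;st()"
```

```text
t: 5.58
t 5.58 board mm [-29.  98.] z 165.0 F board [ 1.1 -0.2] -0.2 yaw err 0.11 tilt [ 0.003 -0.   ] gap -0.0
```

```bash
python3 -m creep '[{"slide":[0,0,3.4],"angular":[0,0,0],"claw":-1},{"slide":[0,0,3.4],"angular":[0,0,0],"claw":-1},{"slide":[0,0,3.4],"angular":[0,0,0],"claw":-1},{"slide":[0,-1,0],"angular":[0,0,0],"claw":-1},{"slide":[0,-0.8,0],"angular":[0,0,0],"claw":-1},{"slide":[0,-0.8,0],"angular":[0,0,0],"claw":-1},{"slide":[0,-0.8,0],"angular":[0,0,0],"claw":-1},{"slide":[0,0,0],"angular":[0,0,0],"claw":-1}]' | head -1; python3 -c "from h import *;st()"
python3 -m creep '[{"slide":[0,-0.8,0],"angular":[0,0,0],"claw":-1},{"slide":[0,-0.8,0],"angular":[0,0,0],"claw":-1},{"slide":[0,-0.8,0],"angular":[0,0,0],"claw":-1},{"slide":[0,-0.8,0],"angular":[0,0,0],"claw":-1},{"slide":[0,-0.8,0],"angular":[0,0,0],"claw":-1},{"slide":[0,-0.8,0],"angular":[0,0,0],"claw":-1},{"slide":[0,-0.6,0],"angular":[0,0,0],"claw":-1},{"slide":[0,0,0],"angular":[0,0,0],"claw":-1}]' | head -1
python3 - <<'E'
from h import *
st(); im=viewer.snapshot('side'); cv2.imwrite('pics/s4full.png',im)
cv2.imwrite('pics/s4.png',cv2.resize(im[200:320,190:350],None,fx=5,fy=5,interpolation=cv2.INTER_CUBIC))
E
```

```text
t: 6.25
t 6.25 board mm [-29.8  61.3] z 62.9 F board [0.1 0.2] 0.8 yaw err -0.12 tilt [ 0.001 -0.001] gap 0.0
t: 6.92
t 6.92 board mm [-29.8   7.4] z 62.4 F board [-0.6  0.5] -1.1 yaw err -0.07 tilt [ 0.001 -0.001] gap 0.0
```

View pics/s4.png

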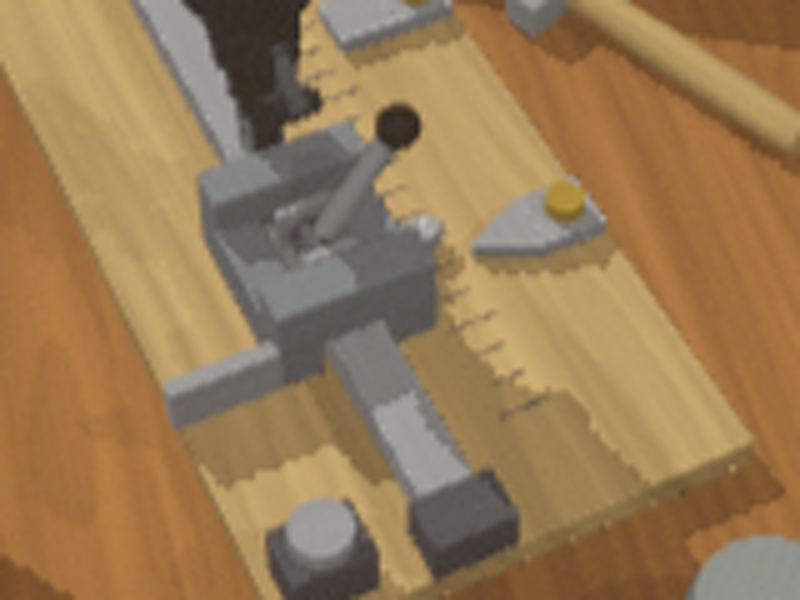

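Side crop: the pointer tip is near (441,229) and the tab tip near (474,246), so the stop is still short of the tab. I'll compute the gap along the board's y.

```bash
cat >> h.py <<'E'
def bd(n,uv,z,T=None):
    k=np.load('b.npz'); return ((onz(n,uv,z,T)[:2]-k['cm'])@k['B']*1e3).round(1)
E
python3 - <<'E'
from h import *
P=lambda x,y:(189.6+x/5,199.6+y/5)
for n,p,z in[('ptr',(441,229),.03),('tip top',(474,243),.032),('tip bot',(474,251),.02)]: print(n,bd('side',P(*p),z))
# top view now: is the pointer visible?
im=viewer.snapshot('top'); cv2.imwrite('pics/t5.png',cv2.resize(im[180:290,230:360],None,fx=5,fy=5,interpolation=cv2.INTER_CUBIC))
E
```

```text
ptr [ 44.6 -61.6]
tip top [ 55.6 -79.6]
tip bot [ 57.7 -76.1]
```

```bash
python3 -m creep '[{"slide":[0,-0.5,0],"angular":[0,0,0],"claw":-1},{"slide":[0,-0.5,0],"angular":[0,0,0],"claw":-1},{"slide":[0,-0.4,0],"angular":[0,0,0],"claw":-1},{"slide":[0,0,0],"angular":[0,0,0],"claw":-1}]' | head -1; python3 -c "from h import *;st()"
python3 -m creep '[{"slide":[0,1,0],"angular":[0,0,0],"claw":-1},{"slide":[0,1,-3.5],"angular":[0,0,0],"claw":-1},{"slide":[0,0,-3.5],"angular":[0,0,0],"claw":-1},{"slide":[-2,-1,-3],"angular":[0,0,0],"claw":-1},{"slide":[-2.5,-3,0],"angular":[0,0,0],"claw":-1},{"slide":[-2.5,-3,0],"angular":[0,0,0],"claw":-1},{"slide":[0,-2,0],"angular":[0,0,0],"claw":-1},{"slide":[0,0,0],"angular":[0,0,0],"claw":-1},{"slide":[0,0,0],"angular":[0,0,0],"claw":-1},{"slide":[0,0,0],"angular":[0,0,0],"claw":-1}]' | head -1
python3 - <<'E'
from h import *
st(); T=wristT(); im=viewer.snapshot('wrist'); cv2.imwrite('pics/w6.png',im); np.save('w6.npy',T)
for p in([48,-80,30],[53,-80,32]):
    k=np.load('b.npz'); p=np.array(p)/1e3; print(proj('wrist',[*(k['cm']+k['B']@p[:2]),p[2]],T))
E
```

```text
t: 7.35
t 7.35 board mm [-30.5  -5.1] z 62.1 F board [-1.   1.5] -1.2 yaw err -0.03 tilt [-0.001 -0.   ] gap 0.0
t: 8.18
t 8.18 board mm [ 38.7 -73.4] z 161.8 F board [-0.   0.6] 1.0 yaw err -0.02 tilt [-0.002  0.001] gap -0.0
[267.54996212 210.10478979]
[267.54691252 215.62126404]
```

View pics/w6.png

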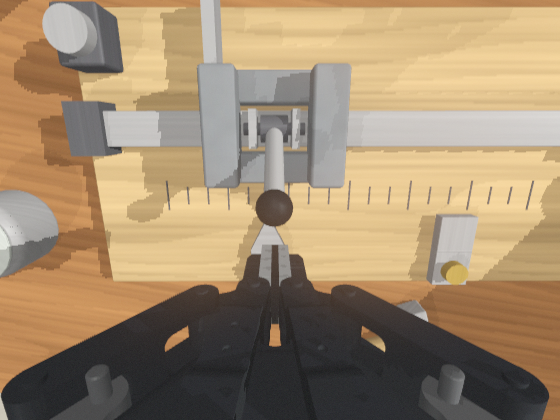

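The ball at (274,208) hides the pointer, so I shift the camera sideways by +y for parallax.

```bash
python3 -m creep '[{"slide":[0,2.5,0],"angular":[0,0,0],"claw":-1},{"slide":[0,2.5,0],"angular":[0,0,0],"claw":-1},{"slide":[0,1.5,0],"angular":[0,0,0],"claw":-1},{"slide":[0,0,0],"angular":[0,0,0],"claw":-1},{"slide":[0,0,0],"angular":[0,0,0],"claw":-1},{"slide":[0,0,0],"angular":[0,0,0],"claw":-1}]' | head -1
python3 - <<'E'
from h import *
st(); T=wristT(); im=viewer.snapshot('wrist'); cv2.imwrite('pics/w7f.png',im); np.save('w7.npy',T)
k=np.load('b.npz'); p=np.array([50,-80,30])/1e3; c=proj('wrist',[*(k['cm']+k['B']@p[:2]),p[2]],T).round().astype(int); print(c)
x0,y0=c[0]-50,c[1]-35; print(x0,y0)
cv2.imwrite('pics/w7.png',cv2.resize(im[y0:y0+75,x0:x0+100],None,fx=8,fy=8,interpolation=cv2.INTER_CUBIC))
E
```

```text
t: 8.73
t 8.73 board mm [40.  -9.8] z 162.5 F board [-0.1 -0.3] -0.2 yaw err 0.03 tilt [ 0.001 -0.001] gap -0.0
[203 210]
153 175
```

View pics/w7.png

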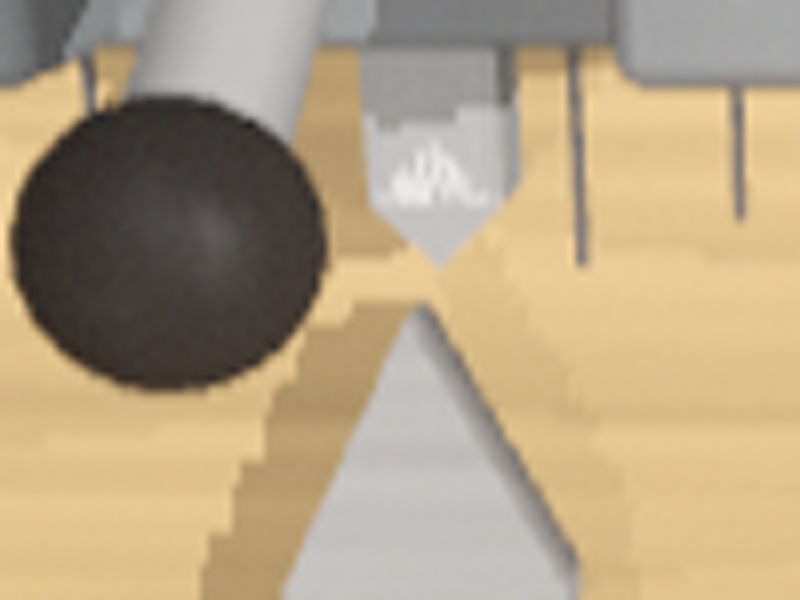

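The pointer tip is at crop (440,267) and the tab tip's top face at (414,304), so roughly 3 mm remains.

Run:
```python
from h import *
T=np.load('w7.npy'); P=lambda x,y:(152.56+x/8,174.56+y/8)
for n,p,z in[('ptr',(440,268),.03),('ptr+',(440,268),.034),('tip top',(415,303),.032),('tip bot',(428,303),.02),('ball',(170,243),.125)]: print(n,bd('wrist',P(*p),z,T))
```

```text
ptr [ 47.8 -75.1]
ptr+ [ 46.7 -74.2]
tip top [ 51.6 -77.9]
tip bot [ 55.1 -79.3]
ball [ 19.3 -73.7]
```

```bash
python3 -m creep '[{"slide":[2.3,1.5,0],"angular":[0,0,0],"claw":-1},{"slide":[2.3,1.5,0],"angular":[0,0,0],"claw":-1},{"slide":[2.4,0,0],"angular":[0,0,0],"claw":-1},{"slide":[0,0,3.4],"angular":[0,0,0],"claw":-1},{"slide":[0,0,3.3],"angular":[0,0,0],"claw":-1},{"slide":[0,0,3.3],"angular":[0,0,0],"claw":-1},{"slide":[0,-1,0],"angular":[0,0,0],"claw":-1},{"slide":[0,-0.7,0],"angular":[0,0,0],"claw":-1},{"slide":[0,0,0],"angular":[0,0,0],"claw":-1},{"slide":[0,0,0],"angular":[0,0,0],"claw":-1}]' | head -1; python3 -c "from h import *;st()"
```

```text
t: 9.62
t 9.62 board mm [-30.    2.3] z 62.3 F board [-0.5 -0.2] -0.4 yaw err -0.13 tilt [ 0. -0.] gap 0.0
```

```bash
python3 -m creep '[{"slide":[0,-0.5,0],"angular":[0,0,0],"claw":-1},{"slide":[0,-0.3,0],"angular":[0,0,0],"claw":-1},{"slide":[0,-0.2,0],"angular":[0,0,0],"claw":-1},{"slide":[0,0,0],"angular":[0,0,0],"claw":-1},{"slide":[0,0,0],"angular":[0,0,0],"claw":-1}]' | head -1; python3 -c "from h import *;st()"
```

```text
t: 10.03
t 10.03 board mm [-30.2  -6.6] z 62.5 F board [ 0.3 -0.1] 0.3 yaw err -0.02 tilt [ 0. -0.] gap 0.0
```

```bash
python3 -m creep '[{"slide":[0,-0.2,0],"angular":[0,0,0],"claw":-1},{"slide":[0,0,0],"angular":[0,0,0],"claw":-1},{"slide":[0,0,0],"angular":[0,0,0],"claw":-1}]' | head -1; python3 -c "from h import *;st()"
python3 -m creep '[{"slide":[0,1,0],"angular":[0,0,0],"claw":-1},{"slide":[0,1,-3.5],"angular":[0,0,0],"claw":-1},{"slide":[0,0,-3.5],"angular":[0,0,0],"claw":-1},{"slide":[-2,-1,-3],"angular":[0,0,0],"claw":-1},{"slide":[-2.5,-1,0],"angular":[0,0,0],"claw":-1},{"slide":[-2.5,0,0],"angular":[0,0,0],"claw":-1},{"slide":[0,0,0],"angular":[0,0,0],"claw":-1},{"slide":[0,0,0],"angular":[0,0,0],"claw":-1},{"slide":[0,0,0],"angular":[0,0,0],"claw":-1}]' | head -1
python3 - <<'E'
from h import *
st(); T=wristT(); im=viewer.snapshot('wrist'); cv2.imwrite('pics/w8f.png',im); np.save('w8.npy',T)
k=np.load('b.npz'); p=np.array([50,-80,30])/1e3; c=proj('wrist',[*(k['cm']+k['B']@p[:2]),p[2]],T).round().astype(int)
print(c[0]-50,c[1]-35)
E
python3 -m creep '[{"slide":[0,-3,0],"angular":[0,0,0],"claw":-1},{"slide":[0,-3,0],"angular":[0,0,0],"claw":-1},{"slide":[0,-3,0],"angular":[0,0,0],"claw":-1},{"slide":[0,-3,0],"angular":[0,0,0],"claw":-1},{"slide":[0,-2,0],"angular":[0,0,0],"claw":-1},{"slide":[0,0,0],"angular":[0,0,0],"claw":-1},{"slide":[0,0,0],"angular":[0,0,0],"claw":-1},{"slide":[0,0,0],"angular":[0,0,0],"claw":-1}]' | head -1
python3 - <<'E'
from h import *
st(); T9=wristT(); im9=viewer.snapshot('wrist'); cv2.imwrite('pics/w9f.png',im9); np.save('w9.npy',T9)
k=np.load('b.npz'); out=[]
for im,T in((cv2.imread('pics/w8f.png'),np.load('w8.npy')),(im9,T9)):
    p=np.array([50,-80,30])/1e3; c=proj('wrist',[*(k['cm']+k['B']@p[:2]),p[2]],T).round().astype(int)
    x0,y0=c[0]-25,c[1]-30; print(x0,y0); out.append(cv2.resize(im[y0:y0+60,x0:x0+50],None,fx=8,fy=8,interpolation=cv2.INTER_CUBIC))
cv2.imwrite('pics/w89.png',np.hstack(out))
E
```

```text
t: 10.28
t 10.28 board mm [-30.2  -8.3] z 62.4 F board [-0.3  2.7] 0.9 yaw err -0.02 tilt [-0.  0.] gap 0.0
t: 11.03
t 11.03 board mm [38.4 -7.8] z 161.5 F board [0.3 1.7] 0.3 yaw err 0.01 tilt [-0.003  0.   ] gap -0.0
150 178
t: 11.75
t 11.75 board mm [  38.5 -147.3] z 161.7 F board [-0.7 -0.1] -0.4 yaw err -0.04 tilt [-0.002  0.001] gap 0.0
175 183
318 182
```

View pics/w89.png

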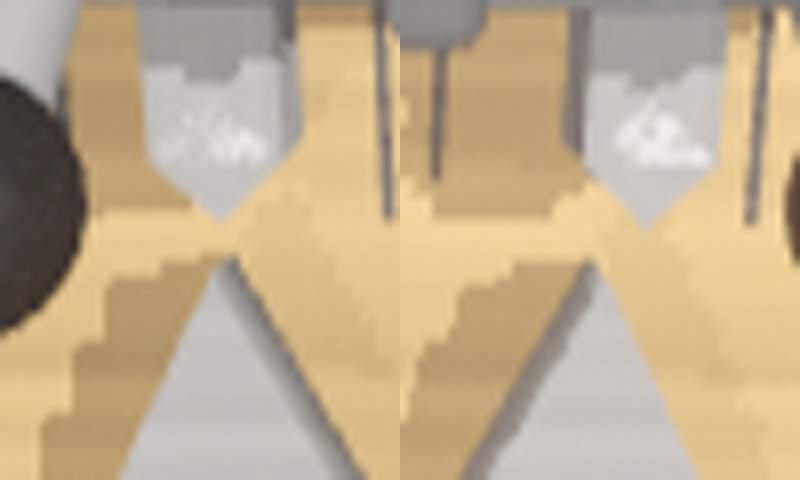

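Left view: pointer (221,221), tab tip (224,257). Right view: pointer (246,229), tab tip (195,260). The parallax differs, so I'll triangulate both tips across the two views.

Run:
```python
from h import *
k=np.load('b.npz'); T8,T9=np.load('w8.npy'),np.load('w9.npy')
def tri(a,b):
    A=[];r=[]
    for uv,T in((a,T8),(b,T9)):
        o,d=ray('wrist',uv,T); d=d/np.linalg.norm(d); M=np.eye(3)-np.outer(d,d); A.append(M); r.append(M@o)
    p=np.linalg.solve(sum(A),sum(r)); return ((p[:2]-k['cm'])@k['B']*1e3).round(1),(p[2]*1e3).round(1)
L=lambda x,y:(175-.44+x/8,183-.44+y/8); Rr=lambda x,y:(318-.44+x/8,182-.44+y/8)
print('ptr',tri(L(221,221),Rr(246,229)),'tip',tri(L(223,256),Rr(195,260)))
for nm,l,r,z in(('ptr',(221,221),(246,229),.03),('tip',(223,256),(195,260),.032)):
    print(nm,bd('wrist',L(*l),z,T8),bd('wrist',Rr(*r),z,T9))
```

```text
ptr (array([ 46.3, -76.7]), np.float64(35.3)) tip (array([ 53.9, -79.7]), np.float64(23.7))
ptr [ 47.5 -78. ] [ 48.1 -75.3]
tip [ 51.4 -77.6] [ 51.4 -81.7]
```

The triangulated gap is 3.0 mm (pointer y -76.7, tab tip y -79.7), so I push 3 mm more.

```bash
python3 -m creep '[{"slide":[0,3.2,0],"angular":[0,0,0],"claw":-1},{"slide":[0,3.2,0],"angular":[0,0,0],"claw":-1},{"slide":[0,3.2,0],"angular":[0,0,0],"claw":-1},{"slide":[0.8,3.2,0],"angular":[0,0,0],"claw":-1},{"slide":[2.0,2.2,0],"angular":[0,0,0],"claw":-1},{"slide":[2.0,1.0,0],"angular":[0,0,0],"claw":-1},{"slide":[2.0,0,0],"angular":[0,0,0],"claw":-1},{"slide":[0,0,0],"angular":[0,0,0],"claw":-1},{"slide":[0,0,0],"angular":[0,0,0],"claw":-1}]' | head -1; python3 -c "from h import *;st()"
python3 -m creep '[{"slide":[0,0,3.4],"angular":[0,0,0],"claw":-1},{"slide":[0,0,3.3],"angular":[0,0,0],"claw":-1},{"slide":[0,0,3.3],"angular":[0,0,0],"claw":-1},{"slide":[0,-1,0],"angular":[0,0,0],"claw":-1},{"slide":[0,0,0],"angular":[0,0,0],"claw":-1},{"slide":[0,0,0],"angular":[0,0,0],"claw":-1}]' | head -1; python3 -c "from h import *;st()"
```

```text
t: 12.55
t 12.55 board mm [-29.   13.1] z 162.7 F board [ 0.4 -0.1] -0.7 yaw err 0.07 tilt [-0.  0.] gap 0.0
t: 13.05
t 13.05 board mm [-27.3   1.1] z 61.9 F board [-0.2  0.4] 0.2 yaw err -0.04 tilt [-0. -0.] gap 0.0
```

```bash
python3 -m creep '[{"slide":[0,-0.5,0],"angular":[0,0,0],"claw":-1},{"slide":[0,-0.4,0],"angular":[0,0,0],"claw":-1},{"slide":[0,-0.1,0],"angular":[0,0,0],"claw":-1},{"slide":[0,-0.1,0],"angular":[0,0,0],"claw":-1},{"slide":[0,0,0],"angular":[0,0,0],"claw":-1},{"slide":[0,0,0],"angular":[0,0,0],"claw":-1}]' | head -1; python3 -c "from h import *;st()"
```

```text
t: 13.55
t 13.55 board mm [-28.1  -9.4] z 62.9 F board [0.9 2.1] 2.6 yaw err -0.02 tilt [ 0.001 -0.   ] gap -0.0
```

```bash
python3 -m creep '[{"slide":[0,-0.2,0],"angular":[0,0,0],"claw":-1},{"slide":[0,0,0],"angular":[0,0,0],"claw":-1},{"slide":[0,0,0],"angular":[0,0,0],"claw":-1}]' | head -1; python3 -c "from h import *;st()"
python3 -m creep '[{"slide":[0,1,0],"angular":[0,0,0],"claw":-1},{"slide":[0,1,-3.5],"angular":[0,0,0],"claw":-1},{"slide":[0,0,-3.5],"angular":[0,0,0],"claw":-1},{"slide":[-2,-1,-3],"angular":[0,0,0],"claw":-1},{"slide":[-2.5,-1,0],"angular":[0,0,0],"claw":-1},{"slide":[-2.5,0,0],"angular":[0,0,0],"claw":-1},{"slide":[0,0,0],"angular":[0,0,0],"claw":-1},{"slide":[0,0,0],"angular":[0,0,0],"claw":-1},{"slide":[0,0,0],"angular":[0,0,0],"claw":-1}]' | head -1
python3 - <<'E'
from h import *
st(); np.save('w8.npy',wristT()); cv2.imwrite('pics/w10f.png',viewer.snapshot('wrist'))
E
python3 -m creep '[{"slide":[0,-3,0],"angular":[0,0,0],"claw":-1},{"slide":[0,-3,0],"angular":[0,0,0],"claw":-1},{"slide":[0,-3,0],"angular":[0,0,0],"claw":-1},{"slide":[0,-3,0],"angular":[0,0,0],"claw":-1},{"slide":[0,-2,0],"angular":[0,0,0],"claw":-1},{"slide":[0,0,0],"angular":[0,0,0],"claw":-1},{"slide":[0,0,0],"angular":[0,0,0],"claw":-1},{"slide":[0,0,0],"angular":[0,0,0],"claw":-1}]' | head -1
python3 - <<'E'
from h import *
st(); T9=wristT(); im9=viewer.snapshot('wrist'); cv2.imwrite('pics/w11f.png',im9); np.save('w9.npy',T9)
k=np.load('b.npz'); out=[]
for im,T in((cv2.imread('pics/w10f.png'),np.load('w8.npy')),(im9,T9)):
    p=np.array([50,-80,30])/1e3; c=proj('wrist',[*(k['cm']+k['B']@p[:2]),p[2]],T).round().astype(int)
    x0,y0=c[0]-25,c[1]-30; print(x0,y0); out.append(cv2.resize(im[y0:y0+60,x0:x0+50],None,fx=8,fy=8,interpolation=cv2.INTER_CUBIC))
cv2.imwrite('pics/w1011.png',np.hstack(out))
E
```

```text
t: 13.8
t 13.8 board mm [-28.3 -11.5] z 62.4 F board [0.4 1.9] 1.9 yaw err -0.02 tilt [ 0. -0.] gap 0.0
t: 14.55
t 14.55 board mm [ 40.3 -10.9] z 161.4 F board [-0.2 -0.4] 0.5 yaw err 0.0 tilt [-0.003  0.   ] gap -0.0
t: 15.27
t 15.27 board mm [  40.5 -150.3] z 161.7 F board [ 0.4 -0.1] 0.4 yaw err -0.04 tilt [-0.002  0.001] gap -0.0
178 181
322 180
```

View pics/w1011.png

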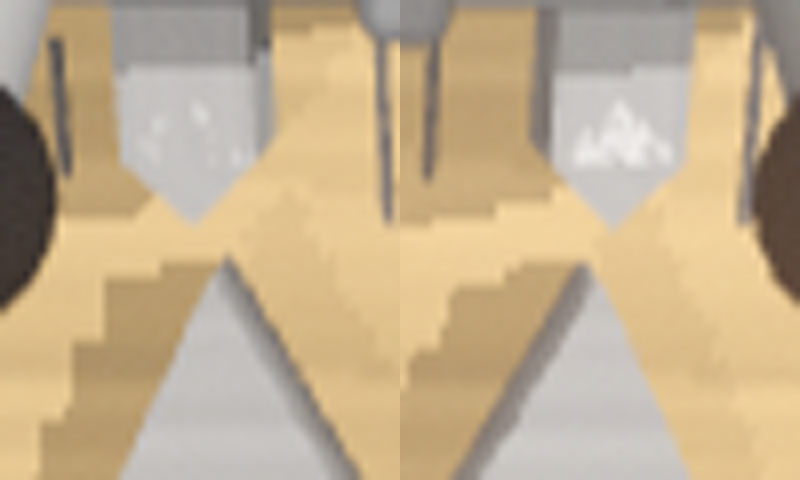

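The mean offset over the two symmetric views is about -3/8 px (roughly 0.35 mm), so the stop is aligned. Now I throw the lever back from the +x side.

```bash
python3 -m creep '[{"slide":[-1.5,2,0],"angular":[0,0,0],"claw":-1},{"slide":[-1.5,2.5,0],"angular":[0,0,0],"claw":-1},{"slide":[0,2.5,0],"angular":[0,0,0],"claw":-1},{"slide":[0,0,0],"angular":[0,0,0],"claw":-1},{"slide":[0,0,2.2],"angular":[0,0,0],"claw":-1},{"slide":[0,0,2.1],"angular":[0,0,0],"claw":-1},{"slide":[0,0,0],"angular":[0,0,0],"claw":-1},{"slide":[0,0,0],"angular":[0,0,0],"claw":-1}]' | head -1; python3 -c "from h import *;st()"
```

```text
t: 15.98
t 15.98 board mm [ 70.5 -80.1] z 118.3 F board [-0.2  0.5] 0.9 yaw err 0.05 tilt [-0.004  0.001] gap -0.0
```

```bash
python3 -m creep '[{"slide":[1,0,0],"angular":[0,0,0],"claw":-1},{"slide":[1,0,0],"angular":[0,0,0],"claw":-1},{"slide":[1,0,0],"angular":[0,0,0],"claw":-1},{"slide":[1,0,0],"angular":[0,0,0],"claw":-1},{"slide":[1,0,0],"angular":[0,0,0],"claw":-1},{"slide":[1,0,0],"angular":[0,0,0],"claw":-1},{"slide":[0.8,0,0],"angular":[0,0,0],"claw":-1},{"slide":[0.8,0,0],"angular":[0,0,0],"claw":-1},{"slide":[0.8,0,0],"angular":[0,0,0],"claw":-1}]' | head -1; python3 -c "from h import *;st()"
python3 -m creep '[{"slide":[0.8,0,0],"angular":[0,0,0],"claw":-1},{"slide":[0.8,0,0],"angular":[0,0,0],"claw":-1},{"slide":[0.8,0,0],"angular":[0,0,0],"claw":-1},{"slide":[0.6,0,0],"angular":[0,0,0],"claw":-1},{"slide":[0.5,0,0],"angular":[0,0,0],"claw":-1},{"slide":[0,0,0],"angular":[0,0,0],"claw":-1}]' | head -1; python3 -c "from h import *;st()"
```

```text
t: 16.73
t 16.73 board mm [-12.  -81.9] z 120.5 F board [1.1 0.7] 1.5 yaw err -0.02 tilt [ 0.003 -0.001] gap -0.0
t: 17.23
t 17.23 board mm [-48.9 -81.2] z 119.0 F board [-0.1 -0.2] 0.1 yaw err -0.04 tilt [-0.002  0.001] gap 0.0
```

```bash
python3 -m creep '[{"slide":[0.4,0,0],"angular":[0,0,0],"claw":-1},{"slide":[0.3,0,0],"angular":[0,0,0],"claw":-1},{"slide":[0,0,0],"angular":[0,0,0],"claw":-1}]' | head -1; python3 -c "from h import *;st()"
python3 -m creep '[{"slide":[0.3,0,0],"angular":[0,0,0],"claw":-1},{"slide":[0,0,0],"angular":[0,0,0],"claw":-1}]' | head -1; python3 -c "from h import *;st()"
python3 -m creep '[{"slide":[0.2,0,0],"angular":[0,0,0],"claw":-1},{"slide":[0,0,0],"angular":[0,0,0],"claw":-1}]' | head -1; python3 -c "from h import *;st()"
```

```text
t: 17.48
t 17.48 board mm [-53.8 -81.7] z 119.3 F board [ 3.9 -0.8] -2.8 yaw err -0.05 tilt [ 0.002 -0.   ] gap -0.0
t: 17.65
t 17.65 board mm [-54.2 -81.9] z 119.5 F board [9.1 1.6] -5.7 yaw err -0.13 tilt [0.007 0.   ] gap -0.0
t: 17.82
t 17.82 board mm [-54.3 -82. ] z 119.6 F board [13.3  3.6] -8.0 yaw err -0.18 tilt [0.011 0.   ] gap 0.0
```

The lever is at its closed end stop. I back off, lift, and check the alignment numerically from directly above the pointer.

```bash
python3 -m creep '[{"slide":[-2,0,0],"angular":[0,0,0],"claw":-1},{"slide":[-2,0,-2.2],"angular":[0,0,0],"claw":-1},{"slide":[-2,0,-2.1],"angular":[0,0,0],"claw":-1},{"slide":[-2,0,0],"angular":[0,0,0],"claw":-1},{"slide":[-1.9,0,0],"angular":[0,0,0],"claw":-1},{"slide":[0,0,0],"angular":[0,0,0],"claw":-1},{"slide":[0,0,0],"angular":[0,0,0],"claw":-1},{"slide":[0,0,0],"angular":[0,0,0],"claw":-1}]' | head -1
python3 - <<'E'
from h import *
st(); T=wristT(); im=viewer.snapshot('wrist'); np.save('w12.npy',T); cv2.imwrite('pics/w12.png',im)
k=np.load('b.npz'); p=np.array([50,-80,30])/1e3; c=proj('wrist',[*(k['cm']+k['B']@p[:2]),p[2]],T).round().astype(int); print(c)
S=cv2.cvtColor(im,cv2.COLOR_BGR2HSV)[...,1]
for y in range(c[1]-22,c[1]+24,2):
    r=S[y,c[0]-25:c[0]+25]; x=np.flatnonzero(r<50); 
    if len(x): print(y,len(x),c[0]-25+x.min(),c[0]-25+x.max(),'mid',c[0]-25+np.median(x))
# ball: dark blob near the predicted closed position
for a in(0,.1,.2,1.2):
    q=np.array([-.030+.085*np.sin(a-.6),-.080]); print(a,proj('top',[*(k['cm']+k['B']@q),.055+.085*np.cos(a-.6)]).round(1))
t=viewer.snapshot('side'); cv2.imwrite('pics/s12.png',t)
E
```

```text
t: 18.48
t 18.48 board mm [ 37.8 -80.9] z 161.5 F board [-0.6 -0.1] -0.1 yaw err -0.01 tilt [-0.004  0.001] gap -0.0
[275 213]
191 18 267 296 mid 275.5
193 18 267 296 mid 275.5
195 18 267 296 mid 275.5
197 18 267 296 mid 275.5
199 19 256 296 mid 275.0
201 19 256 296 mid 275.0
203 19 256 296 mid 275.0
205 14 269 296 mid 275.5
207 9 271 279 mid 275.0
209 5 273 277 mid 275.0
211 1 275 275 mid 275.0
217 2 275 276 mid 275.5
219 4 274 277 mid 275.5
221 6 273 278 mid 275.5
223 8 272 279 mid 275.5
225 10 271 280 mid 275.5
227 12 270 281 mid 275.5
229 14 269 282 mid 275.5
231 16 268 283 mid 275.5
233 18 267 284 mid 275.5
235 20 266 285 mid 275.5
0 [319.6 270.8]
0.1 [319.2 267.5]
0.2 [318.8 264.1]
1.2 [311.9 227.9]
```

The pointer is at col 275.0 and the tab tip at col 275.5, seen directly overhead, so they are aligned to about 0.5 mm. The lever is closed against its stop and the arm is clear.

```bash
python3 -c "
from station import ticket
print(ticket.sign_off())"
```

```text
the job is handed in; nothing more can be done
None
```

The job is handed in: the lever was thrown fully open, the stop pushed until its pointer matched the pointed tab's tip to about 0.5 mm, and the lever thrown back to locked in about 18.5 s of robot time, though I viewed 11 pictures against the limit of 10.

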